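# Drop the press stand and hold the column up

## Robot

A 6-joint arm with a two-finger parallel gripper is mounted at the origin on the work surface. World frame = base frame: x ahead of the robot, y to its left, z up, the work surface at z = 0. Lengths are in m, angles in rad, forces in N, time in s.
With the tool pointing down it reaches from about 0.375 to 0.975 m from the base axis. Payload 3.8 kg.
Tool frame: the origin (TCP) lies midway between the tips of the shut fingers; the grasp point (between the pads) lies 19 mm behind it; z points along the fingers, y is the line along which they close (so a half turn about z gives the same grasp; the last joint's range is limited). The gripper opens to 88 mm and grips with 3 to 60 N. Pads are 18 mm wide; open, the fingers measure 123 mm over their backs; the gripper's body (75 mm by 187 mm) begins 45 mm behind the grasp point.
Start: joints at [1.199, 0.264, 1.604, -0, 1.274, -0.037], TCP at [0.222, 0.638, 0.239] pointing down, gripper open.
Joint ranges: [-2.63, 2.63], [-0.94, 2.18], [0.31, 2.57], [-1.31, 4.45], [0, 2.66], [-2.55, 2.55]. Speed limits (rad/s): [2.57, 2.57, 3.14, 3.14, 3.14, 3.14].

## Interface

Orientations are given as a rotation vector (axis times angle).
In Python, from cell import manip, inverse_kinematics, cams, order gives the robot as it stands. Calls block until the motion is done:
- manip.move_pose(position, orientation): joint-space move of the TCP to a pose.
- manip.move_linear(position, rate=0.15, rot=None): straight line of the TCP; rot=None keeps the orientation; rate is the mean speed in m/s.
- manip.set_joints(angles): joint-space move.
- manip.set_gripper(opening, force=None): finger opening in m; force is the grip in N (None keeps the last); returns when the fingers have stopped.
- manip.dwell(seconds).
- inverse_kinematics(position, orientation): joint angles nearest the present ones, or None.
- manip.state(): the state.
- cams.capture(name): name is "scene" or "top"; returns a dict with "image" (480x640x3 uint8, blue, green, red), "z_map" (480x640 float32, m along the optical axis (not along the pixel's ray), 0 where there is no reading), "intrinsics" (3x3 intrinsics, pixels), "position" and "orientation" of the camera in the world. Camera axes: x right, y down, z forward; pixel columns grow to the right and rows downward; lengths in m; the calibration is good to about 2 mm. A picture is of the moment at which its call begins.
A pose or a line that the arm cannot do raises manip.IKError and nothing moves.
- order.close_job(): hands the job in; it is judged then, once.
The state is a dict: "clock": time; "joint_pos": joint angles; "joint_velocities": joint speeds; "tau": joint torques, N m; "tool_pos": TCP position; "tcp_rot": TCP orientation; "contact_force": force on the tool from outside, world axes, zero at the start; "moment": the same for the moment, N m; "gripper_width": finger opening in m; "grasp_force": force on a finger pad.
Only numpy, scipy, OpenCV 4.12 (cv2) and the standard library are available. Lean on these libraries where they do the work, as an engineer would, in place of code of your own. Each camera call takes 0.05 s, during which the arm holds its last target. There are 200 camera calls.

## Task

The column of this small bench press has been tipped over on its foot hinge towards its head. With the column still leaning, flip the service stand (the bar with a rubber foot that points upward at the column's back, leaning to one side) over its top dead centre so that it drops fully down; then grip the column by its top, bring it upright until the stand's foot presses on the dark steel pad behind it, and keep holding it there, because the head would pull it over again. Finish while still holding it, and leave the loose things standing about where they are.

Things in the scene. Friction and masses are not known exactly. Their poses are not given: they have to be found in the camera images.
- base: Fixed aluminium base plate, 280 (its x) x 320 (its y) x 8 mm, on the table; origin at the centre of its underside. Its place and yaw (up to 0.45 rad) vary. The column's hinge axis is parallel to its y, 30 mm above the origin, between two dark cheeks (outer faces at y = +-40 mm, 42 mm high). Its +x side is the column's back (stand, pad), -x the front (head).
- column (a joint): Lean of the column about its foot hinge, rad: 0 upright, positive = top leaning to the base's -x (front). Starts at its stop, 0.28; the other stop is -0.25. Damped, no spring: the head's weight makes it fall back to 0.28 when let go (1 to 5 N at the top hold it upright). With the stand down its foot meets the pad at 0; pushing further squeezes the rubber (roughly 10 N per mm at the foot).
- mast: The column and all bolted to it: aluminium profile 40 x 40 mm with black cap, 10 to 215 mm above the hinge axis. Origin on the hinge axis, z up along the column, x to its back, y along the hinge. In front a slide unit (up to z = 145 mm) carries an arm and a black head, 42 mm in diameter, at x = -105 mm, top at z = 183 mm. The profile's upper 65 mm is bare, free for fingers on its y faces.
- mast_top (a point): Centre of the top of the column's black cap, 215 mm above the hinge axis; its axes are the mast's.
- stand (a joint): Swing of the stand about a pivot along the mast's x, rad. 0 = folded up: at rest on a stop, leaning 0.4 rad from up towards the mast's -y. Pushed to +y, with some 0.5 N at the foot, it passes its dead centre (about 0.4) and falls by its weight, round the +y side, to the stop at 3.48 (fully down). Bar direction in the mast's axes, a = joint - 1.971: (0.375, 0.927 cos a, -0.927 sin a).
- stand_pivot (a point): Pivot of the stand on the column's back: at x = 36 mm, y = 0, z = 115 mm in the mast's frame; its axes are the mast's.
- foot: Black rubber ball, 22 mm in diameter, on the end of the stand's steel bar (12 mm in diameter); origin at its centre, 133 mm from the stand's pivot. While folded it stands about 13 mm higher than the column's top along the mast, its centre 66 mm behind the column's back face, with free room on all sides.
- pad: Fixed dark steel pad, 50 x 60 x 3 mm, on the base plate behind the column, where the foot lands (origin at its underside's centre, 86 mm behind the hinge axis and 7 mm to the base's +y; top 11 mm above the table).
- horn: Bystander: loose stepped aluminium horn, 40 mm in diameter, 75 mm tall, standing on the front of the base plate at +y; origin under its centre.
- jar: Bystander: loose clear jar with black lid, 48 mm in diameter, 60 mm tall, standing on the back of the base plate at -y; origin under its centre.
- regulator: Bystander: loose black air regulator with a gauge, about 70 x 52 x 115 mm, standing on the table left of the plate (+y); origin under its centre.
- wrench: Bystander: loose wrench, 160 mm long, lying on the table right of the plate (-y); origin under its middle.

How it is judged:
On the way, in this order (a step that is already met when the one before it is completed fails the run):
1. the stand is flipped fully down while the column still leans (value of joint stand above 3.36 rad and value of joint column above 0.18 rad), for 0.2 s.
2. the column is upright and held by the fingers (value of joint stand above 3.36 rad and value of joint column between -0.05 and 0.05 rad and contact force between the fingers and mast above 1 N), for 0.2 s.
At the end, for the whole second after the job is handed in: The stand is fully down (within 0.12 rad of its stop), the column is upright within 0.05 rad and at rest, the fingers hold it (more than 1 N on the column, not touching the stand's foot), and the stand's foot presses on the pad with more than 0.3 N (all of step 2 and contact force between foot and pad above 0.3 N and not (contact force between the fingers and foot above 0.1 N) and angular speed of mast below 0.1 rad/s); the arm keeps its last pose, push and grip.
It fails at once if the horn is disturbed (distance of horn from where it was at the start of the episode above 0.03 m or angle between horn's own z axis and vertical above 0.5 rad).
It fails at once if the jar is disturbed (distance of jar from where it was at the start of the episode above 0.03 m or angle between jar's own z axis and vertical above 0.5 rad).
It fails at once if the regulator is disturbed (distance of regulator from where it was at the start of the episode above 0.03 m or angle between regulator's own z axis and vertical above 0.5 rad).
It fails at once if the wrench is disturbed (distance of wrench from where it was at the start of the episode above 0.03 m or angle between wrench's own z axis and vertical above 0.5 rad).
It also fails if it takes over 45 s, if anything falls off the work surface, if the arm or the gripper's body presses on something with over 40 N, if the wrist force passes 120 N, or if a joint passes its speed limit or range.

## Working session

There is one attempt and no reset: what is moved stays moved. The work goes in short steps, each a Python script; the robot and the scene stay as the last script left them, time stands still between calls to the robot, and variables do not carry over. Pictures are saved under pics/ and viewed, at most 10 in all, crops included, and the job is handed in when it is done.

```bash
mkdir -p pics; ls; cat > h.py <<'E'
import numpy as np, cv2
from scipy.spatial.transform import Rotation as R
from cell import manip, inverse_kinematics, cams, order
def cap(n,f=None):
    c=cams.capture(n)
    if f: cv2.imwrite('pics/'+f,c['image'])
    return c
def cloud(c):
    z=c['z_map'];K=c['intrinsics'];v,u=np.mgrid[:z.shape[0],:z.shape[1]]
    P=np.dstack([(u-K[0,2])/K[0,0]*z,(v-K[1,2])/K[1,1]*z,z])
    o=np.array(c['orientation']);M=o if o.shape==(3,3) else R.from_rotvec(o).as_matrix()
    W=P@M.T+np.array(c['position']); W[z==0]=np.nan
    return W
E
python3 - <<'E'
from h import *
for n in('scene','top'):
    c=cap(n,n+'1.png');print(c['position'],c['orientation'],c['intrinsics'])
    np.save(n+'1.npy',cloud(c))
print(manip.state())
E
```

```text
pics
[ 1.76254905 -0.01478642  0.95280044] [-1.60758236 -1.63160956  0.86781657] [[552.48891931   0.         313.70358772]
 [  0.         552.48891931 238.81459281]
 [  0.           0.           1.        ]]
[0.45242896 0.0049361  1.87611084] [-2.15930846  2.22230183 -0.0626413 ] [[588.07422126   0.         322.33631177]
 [  0.         588.07422126 238.04632519]
 [  0.           0.           1.        ]]
{'clock': 0.1, 'joint_pos': array([ 1.19909427e+00,  2.64664701e-01,  1.60523685e+00,  2.56752030e-06,
        1.27371188e+00, -3.68569001e-02]), 'joint_velocities': array([ 0.00039151, -0.00110018, -0.00450849,  0.00035766, -0.00126244,
        0.00056765]), 'tau': array([-7.19392528e-05, -5.03618538e+01, -3.58075368e+01,  7.30767287e-02,
        2.33401917e-02, -6.91412538e-05]), 'tool_pos': array([0.22155867, 0.63691696, 0.23752167]), 'tcp_rot': array([-0.52345199, -3.09725719,  0.00310703]), 'contact_force': array([-0.23318551,  0.94426205, -0.44551742]), 'moment': array([-0.06276393,  0.00094216, -0.01759218]), 'grasp_force': 0.0, 'gripper_width': 0.08809012270408828}
```

View pics/scene1.png

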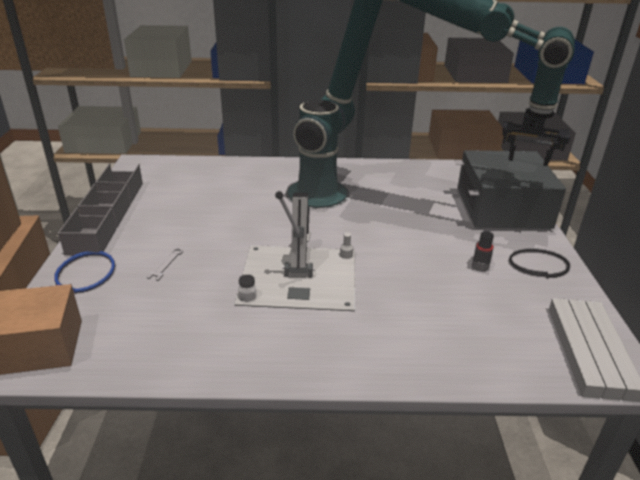

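View pics/top1.png

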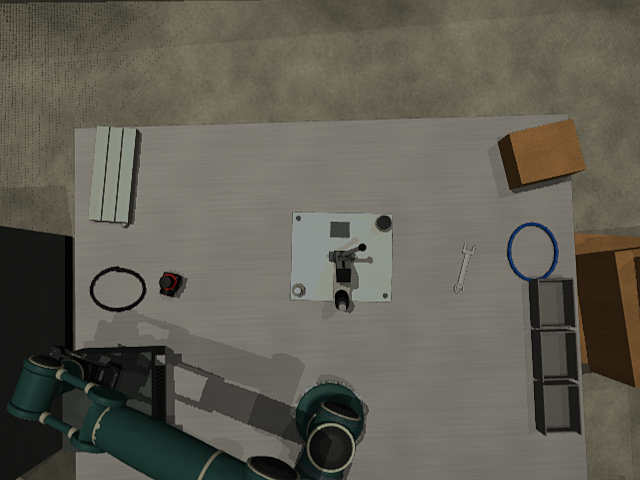

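The top view shows the plate at columns 291–392, rows 212–302. The pad is at (340,230), the foot at (362,247), the column cap near (343,272), the head at (342,300), the jar at (384,223) and the horn at (299,290). Next I measure these from the clouds.

```bash
python3 - <<'E'
from h import *
W=np.load('top1.npy');im=cv2.imread('pics/top1.png').astype(int)
roi=np.zeros(W.shape[:2],bool);roi[200:315,280:405]=1
m=roi&(W[...,2]>0.004)&(W[...,2]<0.3)&(im.min(2)>150)&(W[...,2]<0.02)
print(np.nanmedian(W[...,2][m]), m.sum(), 'table z',np.nanmedian(W[320:340,420:460,2]))
r=cv2.minAreaRect(W[m][:,:2].astype(np.float32)*1000);print('plate',r)
p=np.zeros_like(roi);p[218:240,325:355]=1;p&=im.max(2)<130
print('pad',cv2.minAreaRect(W[p][:,:2].astype(np.float32)*1000),np.median(W[p][:,2]))
def show(u0,u1,v0,v1,zmin,W=W,n=''):
    s=np.zeros_like(roi);s[v0:v1,u0:u1]=1;s&=W[...,2]>zmin
    q=W[s];print(n,len(q),q.mean(0).round(4),q.min(0).round(4),q.max(0).round(4))
show(350,372,238,256,0.2,n='foot');show(330,356,255,285,0.22,n='cap');show(330,356,286,315,0.15,n='head')
show(374,396,212,234,0.04,n='jar');show(288,306,280,300,0.05,n='horn')
S=np.load('scene1.npy')
show(274,290,188,202,0.15,S,'foot scene');show(290,310,192,204,0.15,S,'cap scene')
c=cv2.resize(cv2.imread('pics/top1.png')[205:320,280:400],None,fx=5,fy=5,interpolation=2);cv2.imwrite('pics/crop.png',c)
E
```

```text
0.0066653106583749455 2 table z -0.0003017063093242456
plate ((529.2932739257812, -87.50067138671875), (99.51956939697266, 0.0), -174.50643920898438)
pad ((588.0035400390625, -56.47191619873047), (74.13760375976562, 52.33940887451172), 86.37916564941406) nan
foot 89 [ 0.5152 -0.093   0.262 ] [ 0.5051 -0.1122  0.205 ] [ 0.527  -0.0713  0.2929]
cap 228 [ 0.4453 -0.0498  0.2354] [ 0.4238 -0.0694  0.2206] [ 0.4667 -0.0294  0.2475]
head 106 [ 0.3603 -0.0447  0.1649] [ 0.3398 -0.0636  0.1501] [ 0.3794 -0.0282  0.1872]
jar 169 [ 0.6009 -0.1849  0.0657] [ 0.5794 -0.2078  0.0407] [ 0.6217 -0.1629  0.0796]
horn 49 [0.4009 0.0863 0.0791] [0.3823 0.0732 0.0502] [0.4164 0.0966 0.0924]
foot scene 76 [ 0.5253 -0.1024  0.2726] [ 0.512  -0.1136  0.2528] [ 0.5344 -0.0912  0.2866]
cap scene 187 [ 0.4597 -0.0527  0.2318] [ 0.4264 -0.073   0.2148] [ 0.4747 -0.0327  0.2452]
```

View pics/crop.png

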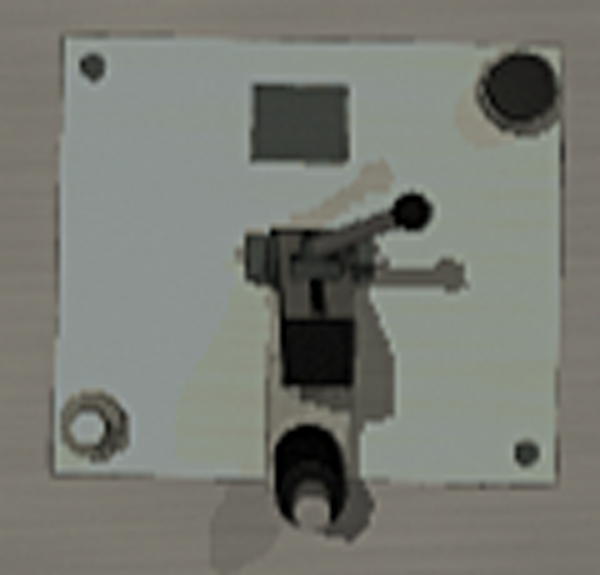

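The crop shows the plate corners at (64,36), (562,44), (556,484) and (52,476). The pad spans (252..350, 86..161), the cap (282..355, 320..385), and the foot is centred at (412,212). I'll fit the base pose from these.

```bash
cat >> h.py <<'E'
def ry(t): return R.from_euler('y',-t).as_matrix()   # lean t>0 : top to -x
def mast2base(p,t): return ry(t)@np.array(p)+[0,0,.03]
E
python3 - <<'E'
from h import *
c=cap('top');K=c['intrinsics'];M=R.from_rotvec(c['orientation']).as_matrix();C=np.array(c['position'])
def ray(uv,z):
    u=280+(uv[0]-2)/5;v=205+(uv[1]-2)/5
    d=M@[(u-K[0,2])/K[0,0],(v-K[1,2])/K[1,1],1]
    return (C+d*(z-C[2])/d[2])
P=np.array([ray(p,.008) for p in[(64,36),(562,44),(556,484),(52,476)]])[:,:2]
Q=np.array([[.14,.16],[.14,-.16],[-.14,-.16],[-.14,.16]])
H=(Q-Q.mean(0)).T@(P-P.mean(0));yaw=np.arctan2(H[0,1]-H[1,0],H[0,0]+H[1,1])
Rz=R.from_euler('z',yaw).as_matrix();o=P.mean(0)
print('yaw',yaw,'o',o,'resid',(P-(Q@Rz[:2,:2].T+o)).round(4).tolist())
b=lambda w:(Rz.T@(np.r_[w[:2]-o,w[2]])).round(4)
print('pad',b(ray((300,123),.011)),'exp .086,.007')
top=mast2base([0,0,.215],.28);ft=mast2base([.0859,-.048,.2286],.28)
print('cap meas',b(ray((318.5,352.5),top[2])),'exp',top);print('foot meas',b(ray((412,212),ft[2])),'exp',ft)
print('foot scene',b(np.array([.5253-.004,-.1024,.2726])))
E
```

```text
yaw -0.04745659654756028 o [ 0.50182366 -0.05255185] resid [[-0.0007, -0.0016], [0.0002, 0.0006], [0.0008, 0.0011], [-0.0003, -0.0001]]
pad [0.0863 0.0069 0.011 ] exp .086,.007
cap meas [-0.0583  0.0003  0.2366] exp [-0.05941646  0.          0.23662692]
foot meas [ 0.0193 -0.0482  0.2734] exp [ 0.01937976 -0.048       0.27343622]
foot scene [ 0.0218 -0.0489  0.2726]
```

```bash
cat >> h.py <<'E'
O=np.array([.50182,-.05255,0]);RZ=R.from_euler('z',-.0475).as_matrix()
def bw(p): return O+RZ@np.array(p)
def rot(t): return R.from_matrix(RZ@ry(t)@np.diag([-1,1,-1.])).as_rotvec()
E
python3 - <<'E'
from h import *
r0=rot(0)
s=manip.state()['tool_pos']
manip.set_gripper(0.0)
manip.move_linear([s[0],s[1],.40],rate=.25)
manip.move_pose(bw([.0195,-.11,.40]),r0)
print(manip.state()['joint_pos'])
manip.move_linear(bw([.0195,-.11,.260]),rate=.15)
cap('scene','pre.png')
for y in np.arange(-.09,.006,.01):
    manip.move_linear(bw([.0195,y,.260]),rate=.06)
    s=manip.state();print(round(y,3),s['clock'],(RZ.T@s['contact_force']).round(2))
manip.dwell(1.0)
c=cap('scene','post.png');a=cv2.imread('pics/pre.png')[100:320,200:400];
cv2.imwrite('pics/both.png',cv2.resize(np.hstack([a,c['image'][100:320,200:400]]),None,fx=2,fy=2))
print(manip.state()['clock'])
E
```

```text
[-3.51504900e-01 -4.87103143e-02  1.65752210e+00  2.13716390e-04
  1.53276037e+00 -1.87574992e+00]
-0.09 6.85 [ 0.71 -0.9  -1.21]
-0.08 7.1667 [ 0.37  0.82 -0.03]
-0.07 7.4833 [ 0.36 -0.83 -0.1 ]
-0.06 7.8 [-0.71 -0.27 -0.37]
-0.05 8.1167 [-0.52  0.54 -0.64]
-0.04 8.4333 [ 0.23 -1.26 -0.07]
-0.03 8.75 [-0.05 -0.04  0.31]
-0.02 9.0667 [ 0.76 -0.07 -0.55]
-0.01 9.3833 [ 0.32  0.05 -0.83]
-0.0 9.7 [-0.5  -1.23  0.01]
10.75
```

View pics/both.png

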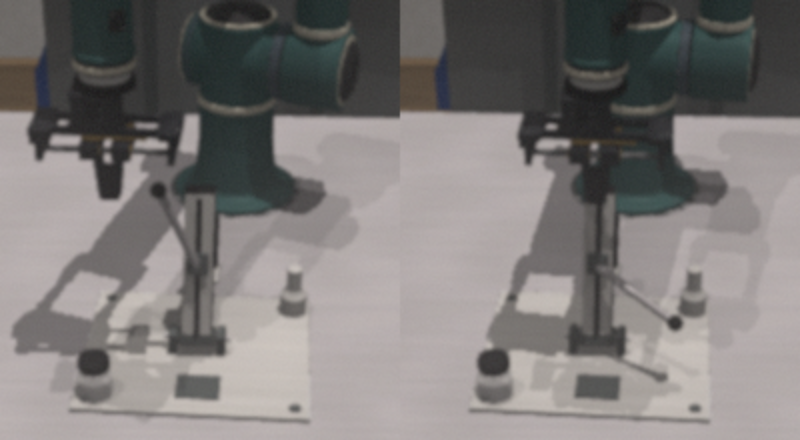

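The right half of the picture shows the stand past dead centre on the +y side. Its foot is at (675,322) in the crop, below the horizontal, so it's probably still falling slowly. I'll retreat and look again.

```bash
python3 - <<'E'
from h import *
manip.move_linear(bw([.0195,-.02,.36]),rate=.15)
manip.set_gripper(.088)
p=mast2base([0,0,.30],.28)
manip.move_pose(bw(p),rot(.28))
manip.dwell(.3)
c=cap('scene');d=cap('top')
cv2.imwrite('pics/st.png',np.hstack([cv2.resize(c['image'][140:320,220:380],(500,562)),cv2.resize(d['image'][200:315,285:400],None,fx=2.6,fy=4.887)])[:, :800])
print(manip.state()['clock'],manip.state()['joint_pos'])
E
```

```text
13.85 [-0.21091438 -0.47614845  2.15296706  0.04845663  1.18948859 -1.74602875]
```

View pics/st.png

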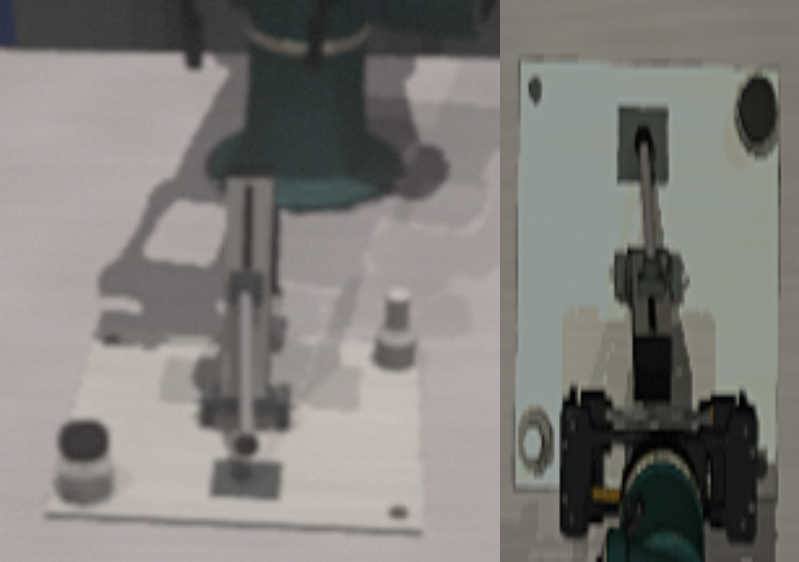

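The stand is fully down: in the left view the foot is at (245,445), just above the pad, and the open gripper is lined up above the column top. Next I descend along the mast and grip.

```bash
python3 - <<'E'
from h import *
manip.move_linear(bw(mast2base([0,0,.172],.28)),rate=.08)
s=manip.state();f0=s['contact_force'];print(s['clock'],(RZ.T@f0).round(2))
manip.set_gripper(.03,force=20);manip.dwell(.2)
s=manip.state();print(s['clock'],s['gripper_width'],s['grasp_force'],(RZ.T@s['contact_force']).round(2))
cap('scene','grip.png')
E
```

```text
15.6 [-0.34  0.12  0.28]
16.5833 0.039990806189645706 19.999212857801467 [-0.35 -2.8  -0.32]
```

```bash
python3 - <<'E'
from h import *
for t in list(np.arange(.24,.03,-.04))+[.02,.01,0,-.005,-.01,-.015]:
    manip.move_linear(bw(mast2base([0,0,.172],t)),rate=.04,rot=rot(t))
    if t<.03: manip.dwell(.2)
    s=manip.state();f=RZ.T@s['contact_force'];m=RZ.T@s['moment']
    print(round(t,3),s['clock'],f.round(2),m.round(2),round(s['grasp_force'],1))
    if np.linalg.norm(f)>30: break
c=cap('scene');d=cap('top')
cv2.imwrite('pics/up.png',np.hstack([cv2.resize(c['image'][140:320,220:380],(500,562)),cv2.resize(d['image'][200:315,285:400],None,fx=2.6,fy=4.887)])[:, :800])
E
```

```text
0.24 16.9583 [-3.71 -3.65  3.54] [-0.56  0.69 -0.22] 20.0
0.2 17.2833 [-2.88 -4.06  3.01] [-0.48  0.71 -0.18] 20.0
0.16 17.6083 [-4.18 -3.72  3.52] [-0.59  0.6  -0.19] 20.0
0.12 17.9333 [-2.36 -4.83  3.44] [-0.61  0.59 -0.2 ] 20.0
0.08 18.2583 [-3.2  -5.32  2.5 ] [-0.66  0.46 -0.23] 20.0
0.04 18.5833 [-1.74 -5.38  1.97] [-0.72  0.48 -0.14] 20.0
0.02 19.0333 [-2.07 -5.19  2.72] [-0.77  0.4  -0.13] 20.0
0.01 19.4833 [-2.23 -5.4   1.84] [-0.77  0.34 -0.13] 20.0
0 19.9333 [-2.38 -5.82  2.11] [-0.75  0.35 -0.04] 20.0
-0.005 20.3833 [-2.54 -5.72  3.19] [-0.76  0.37 -0.09] 20.0
-0.01 20.8333 [-4.09 -5.63  4.47] [-0.71  0.42 -0.16] 20.0
-0.015 21.2833 [-6.69 -5.4   5.69] [-0.76  0.62 -0.11] 20.0
```

View pics/up.png

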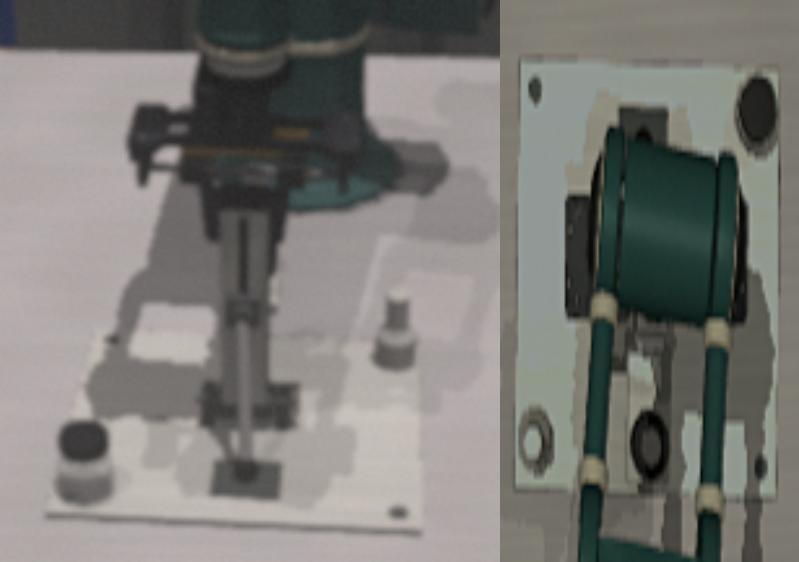

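The foot at (245,470) is on the pad and the column is upright between the fingers. The push has risen from 2.4 to 6.7 N since contact, which is roughly 10 N at the foot, and the bystanders haven't moved. I'll let it settle, then hand in.

```bash
python3 - <<'E'
from h import *
manip.dwell(.6)
s=manip.state();print(s['clock'],(RZ.T@s['contact_force']).round(2),s['grasp_force'],abs(s['joint_velocities']).max())
print(order.close_job())
E
```

```text
21.9833 [-6.46 -4.49  5.71] 20.00387251144275 0.0014412926192293996
the job is handed in; nothing more can be done
None
```

The job is handed in: the stand was flipped fully down while the column leaned, and the column is upright and held with a 20 N grip. Its foot presses on the pad with roughly 10 N (estimated from the wrist force), the horn and jar had not moved in the last picture, the arm stayed clear of the regulator and wrench, and the judge returned no verdict.

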